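Load the colour caddy for the next client

TASK

Load the colour caddy for the next client: stand the green, the yellow and the blue dye jar each upright in the caddy's cup of its own colour, and lay the tint brush flat in the caddy's long brush bay. The magenta jar and the tail comb are not part of this job: leave them where they are.

Things in the scene. Friction and masses are not known exactly. Their poses are not given: they have to be found in the camera images.
- jar_green: loose dye jar standing upright on the table: round white tub with a green label band and a flat ribbed green screw lid; 66 tall, lid 52 in diameter and 20 high (it is the widest part, from 46 to 66 above the base), tub 49 in diameter; about 130 g. Origin at the centre of its underside, z up along its axis.
- jar_yellow: loose dye jar standing upright on the table: round white tub with a yellow label band and a flat ribbed yellow screw lid; 66 tall, lid 52 in diameter and 20 high (it is the widest part, from 46 to 66 above the base), tub 49 in diameter; about 130 g. Origin at the centre of its underside, z up along its axis.
- jar_blue: loose dye jar standing upright on the table: round white tub with a blue label band and a flat ribbed blue screw lid; 66 tall, lid 52 in diameter and 20 high (it is the widest part, from 46 to 66 above the base), tub 49 in diameter; about 130 g. Origin at the centre of its underside, z up along its axis.
- tint_brush: loose black tint brush lying flat on the table, 208 long, with a broad head of pale bristles. Origin on its underside below the middle of the grip, close to the centre of mass. x runs along it: thin tail of the handle at -112, square grip section (14 wide in y, 12 high) from -50 to +26, then the head, 54 wide and 10 high, bristle ends at +96. z up. 40 g.
- cup_green: green square open plastic cup, fixed in one of the caddy's three cup places (colour order varies): outside 84 x 84, inside 78 x 78, 30 high, floor 3 thick. Origin at the centre of its underside, 4 above the table; its inner floor is 7, its rim 34 above the table. Axes parallel to the caddy's; neighbouring cups are 88 apart along y.
- cup_yellow: yellow square open plastic cup, fixed in one of the caddy's three cup places (colour order varies): outside 84 x 84, inside 78 x 78, 30 high, floor 3 thick. Origin at the centre of its underside, 4 above the table; its inner floor is 7, its rim 34 above the table. Axes parallel to the caddy's; neighbouring cups are 88 apart along y.
- cup_blue: blue square open plastic cup, fixed in one of the caddy's three cup places (colour order varies): outside 84 x 84, inside 78 x 78, 30 high, floor 3 thick. Origin at the centre of its underside, 4 above the table; its inner floor is 7, its rim 34 above the table. Axes parallel to the caddy's; neighbouring cups are 88 apart along y.
- caddy: white plastic caddy, fixed, 176 (x) x 276 (y), walls 4 thick, 24 high, floor 4 thick; grey loop 24 out at each y end. Origin: centre of underside. Cups in a row along y at x = +40. Long empty brush bay: inside x -84 to -8 (centre line -46), y -134 to +134. The brush lies on its floor along y, head at either end, its origin within 45 of the middle of the bay's length.
- jar_magenta: loose dye jar standing upright on the table: round white tub with a magenta label band and a flat ribbed magenta screw lid; 66 tall, lid 52 in diameter and 20 high (it is the widest part, from 46 to 66 above the base), tub 49 in diameter; about 130 g. Origin at the centre of its underside, z up along its axis. Not to be taken: it stays where it is.
- tail_comb: loose black tail comb with a thin steel tail, lying flat, 213 long, a little like the brush but thinner: toothed part 28 wide and 5 high (x from -10 to +100), tail 6 thick reaching to x = -113. Origin on its underside, x along it, near its middle. Not to be taken: it stays where it is.
Things that resemble listed ones, but are neither listed nor needed, are in the scene too. Leave any purple look-alike of the jar_green alone.

How it is judged:
At the end, for the whole second after the job is handed in: Green, yellow, blue jars upright on the floor of their own colour's cup (within 22 mm of its centre); tint brush flat on the bay's floor, along it (0.2 rad), within 18 mm of its centre line and 45 mm of its middle; magenta jar and comb within 20 mm of where they were; all released, at rest (horizontal distance between jar_green and cup_green below 0.022 m and z of jar_green in the frame of cup_green below 0.008 m and angle between each of jar_green, jar_yellow, jar_blue, tint_brush's own z axis and vertical below 0.08 rad and linear speed of each of jar_green, jar_yellow, jar_blue, tint_brush, jar_magenta, tail_comb below 0.02 m/s and angular speed of each of jar_green, jar_yellow, jar_blue, tint_brush below 0.2 rad/s and horizontal distance between jar_yellow and cup_yellow below 0.022 m and z of jar_yellow in the frame of cup_yellow below 0.008 m and horizontal distance between jar_blue and cup_blue below 0.022 m and z of jar_blue in the frame of cup_blue below 0.008 m and x of tint_brush in the frame of caddy between -0.064 and -0.028 m and y of tint_brush in the frame of caddy between -0.045 and 0.045 m and z of tint_brush in the frame of caddy below 0.01 m and angle between the x axis of tint_brush and the y axis of caddy, either way round below 0.2 rad and distance of each of jar_magenta, tail_comb from where it was at the start of the episode below 0.02 m and angle between each of jar_magenta, tail_comb's own z axis and vertical below 0.1 rad); the robot touches nothing.
It fails at once if the magenta jar or the tail comb is moved by more than 20 mm or tipped (distance of any of jar_magenta, tail_comb from where it was at the start of the episode above 0.02 m or angle between jar_magenta's own z axis and vertical above 0.4 rad).
It also fails if it takes over 102 s, if anything falls off the work surface, if the arm or the gripper's body presses on something with over 40 N, if the wrist force passes 120 N, or if a joint passes its speed limit or range.

ROBOT

A 7-joint arm with a two-finger parallel gripper is mounted at the origin on the work surface. World frame = base frame: x ahead of the robot, y to its left, z up, the work surface at z = 0. Lengths are in m, angles in rad, forces in N, time in s.
With the tool pointing down it reaches from about 0.4 to 0.875 m from the base axis. Payload 19.3 kg.
Tool frame: the origin (TCP) lies between the finger pads; the fingertips stand 25 mm ahead of it and the grasp point (between the pads) lies 6 mm ahead of it (arm.finger_overhang is the z of the fingertips in the tool frame, in m); z points along the fingers, y is the line along which they close (so a half turn about z gives the same grasp; the last joint's range is limited). The gripper opens to 85 mm and grips with 20 to 120 N. Pads are 22 mm wide; open, the fingers measure 114 mm over their backs; the gripper's body (76 mm by 85 mm) begins 54 mm behind the grasp point. The pads swing forward as they close: fully open they stand 13 mm farther back than shut.
Start: joints at [-1.369, 0.521, -0.036, 1.599, 0.021, 1.021, -0.113], TCP at [0.168, 0.602, 0.256] pointing down, gripper open.
Joint ranges: [-2.91, 2.91], [-0.3, 2.13], [-1.5, 1.42], [0.17, 2.43], [-1.26, 4.41], [0.16, 1.93], [-2.52, 2.52]. Speed limits (rad/s): [1.89, 1.89, 2.39, 2.39, 3.01, 3.01, 3.01].

INTERFACE

Orientations are given as a unit quaternion [x, y, z, w].
In Python, from station import arm, optics, sign_off gives the robot as it stands.
- The arm moves only by the tool apply_moves, never from a script. Its arguments are lists of equal length, an entry for each row: "slide": the shift along the tool's x, y, z in m, a list of three; "rot": the turn, a rotation vector about the tool's x, y, z in rad, a list of three; "jaw": the opening, from 0 (shut) to 1 (fully open). In form: {"slide": [[tx, ty, tz], ...], "rot": [[ax, ay, az], ...], "jaw": [jaw, ...]}. A call has 1 to 20 rows; each row shifts and turns the commanded pose from where the row before left it, along the tool's axes as they then stand; what a row does not reach is not made up. A row lasts 1/12 s, in which the tool goes at most 41.7 mm and 7.16 degrees, less where a joint would pass 70% of its speed; a pose out of reach is approached as far as the arm can. A call with a gripper value outside its range is refused whole. The fingers move at their own pace and stop on an object; "squeeze" is the grip in N (left out, the last holds). Time passes only in rows, so rows that do not move let the fingers close. It gives the time, the measured TCP pose, the force, the opening and the grip force at its end, in the units of the state.
- arm.observe(): the state, without advancing time (a new reading comes with each control period).
- optics.capture(name): name is "side" or "top" or "wrist"; returns the picture (400x640x3 uint8, red, green, blue); there is no depth.
- optics.camera_params(name): a dict with "mtx" (3x3 intrinsics, pixels), "pose" (4x4, takes a point from camera to world coordinates). Camera axes: x right, y down, z forward; pixel columns grow to the right and rows downward; lengths in m; the calibration is good to about 2 mm. A picture is of the moment at which its call begins: read the wrist's pose just before it. camera_params takes no time and is no camera call; for the wrist camera it gives the pose at the moment of the call.
- sign_off(): hands the job in; it is judged then, once.
The state is a dict: "t": time; "q": joint angles; "joint_vel": joint speeds; "tau": joint torques, N m; "tcp_pos": TCP position; "tcp_rot": TCP orientation; "wrist_force": force on the tool from outside, world axes, zero at the start; "ft_torque": the same for the moment, N m; "grip_width": opening from 0.0 (shut) to 1.0 (fully open); "finger_force": force on a finger pad.
Only numpy, scipy, OpenCV 4.12 (cv2) and the standard library are available. Lean on these libraries where they do the work, as an engineer would, in place of code of your own. Each camera call takes 0.05 s, during which the arm holds its last target. There are 200 camera calls.

## Working session

There is one attempt and no reset: what is moved stays moved. The work goes in short steps, Python scripts to look and compute and a tool call to move; the robot and the scene stay as the last step left them, time stands still between calls to the robot, and variables do not carry over. Pictures are saved under pics/ and viewed, at most 14 in all, crops included, and the job is handed in when it is done.

Besides the shell and the picture viewer there is one more tool, called after "Call:" as name(argument=value, ...) on one line, values as JSON. apply_moves: Moves the arm, as the interface text tells. Its arguments: {"type":"object","properties":{"slide":{"type":"array"},"rot":{"type":"array"},"jaw":{"type":"array"},"squeeze":{"type":"number"}},"required":["slide","rot","jaw"]}

```bash
ls; mkdir -p pics
python3 - <<'E'
from station import arm, optics
import cv2
for n in("top","side"):
    cv2.imwrite(f"pics/{n}0.png",optics.capture(n)[:,:,::-1])
    p=optics.camera_params(n);print(n,p['mtx'].tolist(),p['pose'].round(3).tolist())
s=arm.observe();print(s, arm.finger_overhang)
E
```

```text
pics
top [[422.9903361370227, 0.0, 321.51942085861856], [0.0, 422.9903361370227, 189.1554725430046], [0.0, 0.0, 1.0]] [[-0.027, -0.977, 0.211, 0.354], [-1.0, 0.027, -0.003, -0.03], [-0.003, -0.211, -0.977, 0.96], [0.0, 0.0, 0.0, 1.0]]
side [[400.94859565111506, 0.0, 320.76663804469194], [0.0, 400.94859565111506, 197.66466821972014], [0.0, 0.0, 1.0]] [[0.824, -0.431, 0.368, 0.117], [-0.567, -0.62, 0.543, -0.668], [-0.006, -0.655, -0.755, 0.951], [0.0, 0.0, 0.0, 1.0]]
{'t': 0.1, 'q': array([-1.36921253,  0.52193528, -0.03633592,  1.59992465,  0.02118245,
        1.02112797, -0.11282298]), 'joint_vel': array([ 0.0011618 , -0.00165021,  0.00208728, -0.00226835,  0.00027729,
        0.0009364 , -0.00015803]), 'tau': array([ 3.44367611e-03, -9.28500009e+01,  1.98397391e+00, -3.70534444e+01,
        1.80719665e-02,  5.57059931e-03,  4.26639758e-06]), 'tcp_pos': array([0.16772993, 0.60178956, 0.25580454]), 'tcp_rot': array([ 1.35491980e-01,  9.90778314e-01, -5.03744354e-04, -4.25976574e-05]), 'wrist_force': array([ 0.22525564, -0.3474632 ,  0.71968042]), 'ft_torque': array([-0.00076618, -0.02382783,  0.02831492]), 'finger_force': 0.0, 'grip_width': 0.9960037557670623} 0.025
```

View pics/top0.png

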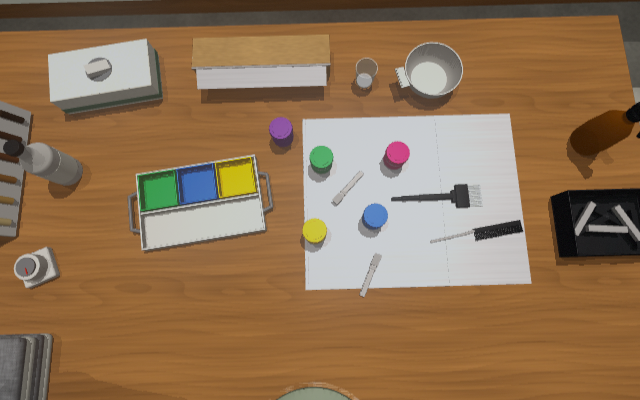

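View pics/side0.png

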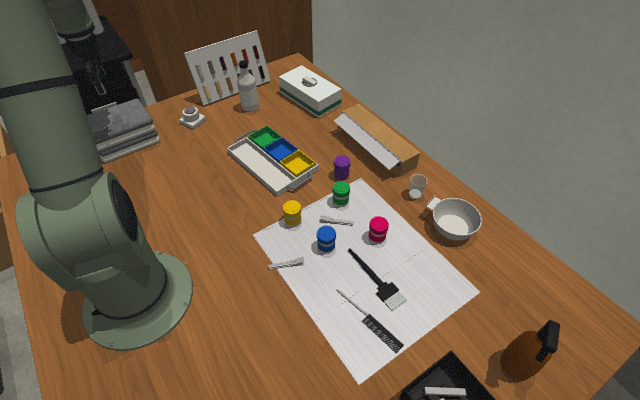

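The top view shows the lids: green (321,158), yellow (315,231), blue (375,215), magenta (397,154), purple decoy (281,130). The brush runs from (392,198) to (480,195), with the comb below it at (430,241)–(522,229). The caddy is at about (200,200), with its cups in the order green, blue, yellow from the left. The side view shows the same layout, so every object appears in two views.

```bash
cat > h.py <<'E'
import numpy as np, cv2
from station import arm, optics
def ray(P,uv):
    d=np.linalg.inv(P['mtx'])@[uv[0],uv[1],1.]; return P['pose'][:3,3], P['pose'][:3,:3]@d
def plane(P,uv,z):
    o,d=ray(P,uv); return o+d*(z-o[2])/d[2]
def tri(obs):
    A=np.zeros((3,3));b=np.zeros(3);L=[]
    for P,uv in obs:
        o,d=ray(P,uv); d=d/np.linalg.norm(d); M=np.eye(3)-np.outer(d,d); A+=M;b+=M@o;L.append((M,o))
    x=np.linalg.solve(A,b); return x, max(np.linalg.norm(M@(x-o)) for M,o in L)
HUE={'green':(60,85),'yellow':(22,34),'blue':(100,120),'magenta':(160,175),'purple':(130,150)}
def blobs(img,name,amin=60,smin=130):
    h=cv2.cvtColor(img,cv2.COLOR_RGB2HSV); lo,hi=HUE[name]
    m=cv2.inRange(h,(lo,smin,50),(hi,255,255))
    n,lab,st,c=cv2.connectedComponentsWithStats(m)
    return [(lab==i,st[i],c[i]) for i in range(1,n) if st[i][4]>=amin]
E
python3 - <<'E'
from h import *
for n in("top","side"):
    im=cv2.imread(f"pics/{n}0.png")[:,:,::-1]; P=optics.camera_params(n)
    for c in HUE:
        for m,st,ce in blobs(im,c): print(n,c,st.tolist(),ce.round(1),plane(P,ce,.06).round(3))
    # enlarged crop
top=cv2.imread("pics/top0.png"); s=cv2.imread("pics/side0.png")
cv2.imwrite("pics/crop1.png",cv2.resize(top[115:265,120:330],None,fx=3.8,fy=3.8,interpolation=cv2.INTER_CUBIC))
cv2.imwrite("pics/crop2.png",cv2.resize(s[115:325,220:420],None,fx=2.8,fy=2.8,interpolation=cv2.INTER_CUBIC))
E
```

```text
top green [310, 146, 23, 21, 310] [320.2 155.2] [ 0.625 -0.031  0.06 ]
top green [140, 170, 38, 41, 974] [159.8 192.3] [0.551 0.32  0.06 ]
top yellow [215, 157, 43, 42, 1392] [235.5 177.4] [0.58  0.156 0.06 ]
top yellow [302, 219, 25, 24, 464] [314.1 230.4] [ 0.459 -0.014  0.06 ]
top blue [176, 163, 41, 42, 1039] [197.6 185.9] [0.563 0.238 0.06 ]
top blue [364, 204, 24, 24, 428] [375.1 215.1] [ 0.488 -0.146  0.06 ]
top magenta [386, 142, 24, 22, 398] [397.4 152.3] [ 0.627 -0.202  0.06 ]
side green [249, 127, 32, 23, 386] [264.  136.8] [0.547 0.307 0.06 ]
side green [333, 181, 17, 16, 221] [340.8 188.8] [ 0.62  -0.033  0.06 ]
side green [334, 198, 14, 7, 62] [340.6 201.3] [ 0.59  -0.073  0.06 ]
side yellow [280, 149, 35, 28, 545] [297.3 162.8] [0.573 0.136 0.06 ]
side yellow [283, 200, 18, 25, 352] [291.9 211.6] [ 0.453 -0.024  0.06 ]
side blue [264, 137, 34, 25, 445] [279.7 148.9] [0.56  0.224 0.06 ]
side blue [317, 226, 19, 19, 284] [326.  234.8] [ 0.487 -0.146  0.06 ]
side blue [318, 243, 17, 9, 78] [326.1 247.5] [ 0.463 -0.18   0.06 ]
side magenta [369, 216, 20, 26, 368] [378.1 228.2] [ 0.617 -0.21   0.06 ]
side purple [334, 156, 16, 24, 293] [341.5 166.7] [0.678 0.041 0.06 ]
```

View pics/crop1.png

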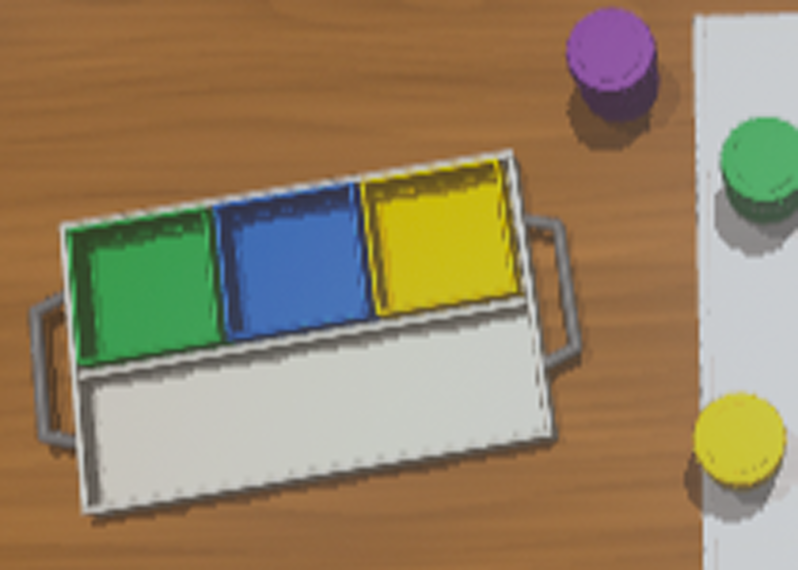

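View pics/crop2.png

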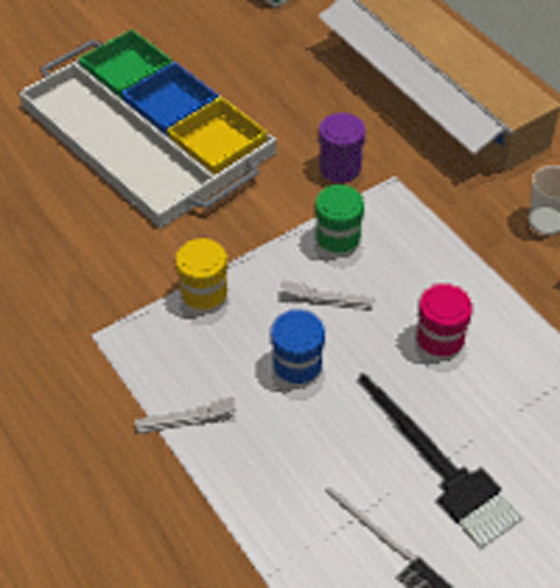

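Crop 1 shows bright lid faces and the caddy's outer rim corners at crop positions (62,225), (513,150), (552,438) and (87,512). Crop 2 shows the brush tail at (361,377), with the head and pale bristles at (495,530).

Run:
```python
from h import *
I={n:cv2.imread(f"pics/{n}0.png")[:,:,::-1].copy() for n in("top","side")}; P={n:optics.camera_params(n) for n in I}
def face(n,c,near):
    v=cv2.cvtColor(I[n],cv2.COLOR_RGB2HSV)[:,:,2]
    m,st,ce=min(blobs(I[n],c,smin=90),key=lambda b:np.linalg.norm(b[2]-near))
    t,_=cv2.threshold(v[m].reshape(-1,1),0,255,cv2.THRESH_OTSU)
    b=(m&(v>t-0)).astype(np.uint8); b=cv2.morphologyEx(b,cv2.MORPH_OPEN,np.ones((3,3),np.uint8))
    k=max(cv2.findContours(b,0,2)[0],key=cv2.contourArea)
    return np.array(cv2.fitEllipse(cv2.convexHull(k))[0]),cv2.boundingRect(k)
for c,a,b in (('green',(320,155),(341,189)),('yellow',(314,230),(292,211)),('blue',(375,215),(326,234)),('magenta',(397,152),(378,228))):
    u,r1=face('top',c,a);w,r2=face('side',c,b)
    print(c,u.round(1),r1,w.round(1),r2,[x.round(4) if hasattr(x,'round') else x for x in tri([(P['top'],u),(P['side'],w)])],plane(P['top'],u,.066).round(4))
C=np.array([(62,225),(513,150),(552,438),(87,512)])/3.8+[120,115]
X=np.array([plane(P['top'],c,.024) for c in C]);print(X.round(4));print('edges',[np.linalg.norm(X[i]-X[i-3]).round(4) for i in range(4)])
print('centre',X.mean(0).round(4),'yaw', [np.arctan2(*(d[[1,0]])).round(4) for d in (X[0]-X[1],X[3]-X[2],X[0]-X[3],X[1]-X[2])])
# height of rim: triangulate left & bottom corners
S=np.array([(22,95),(275,140),(162,222)])/2.8+[220,115]
for i,s in zip((3,1,2),S): print('rim',tri([(P['top'],C[i]),(P['side'],s)]))
for c,a,b in (('green',(160,192),(264,137)),('blue',(197,186),(280,149)),('yellow',(235,177),(297,163))):
  for n,near in (('top',a),('side',b)):
    m,st,ce=min(blobs(I[n],c,smin=90),key=lambda q:np.linalg.norm(q[2]-near)); print(c,n,st,plane(P[n],cv2.minAreaRect(np.argwhere(m)[:,::-1].astype(np.float32))[0],.034).round(3))
# brush
for n,(x0,x1,y0,y1) in (('top',(385,490,180,215)),('side',(343,410,245,315))):
    g=I[n].max(2)[y0:y1,x0:x1]; m=(g<90).astype(np.uint8)
    k=max(cv2.findContours(m,0,cv2.CHAIN_APPROX_NONE)[0],key=cv2.contourArea)
    print(n,cv2.boundingRect(k),'off',x0,y0)
    cols=[(x,np.flatnonzero(m[:,x])) for x in range(0,m.shape[1],6)]
    if n=='top':
        print([(x+x0,(q.min()+y0,q.max()+y0)) for x,q in cols if len(q)])
        pts=np.array([(x+x0,np.flatnonzero(m[:,x]).mean()+y0) for x in range(10,64) if m[:,x].any()],np.float32)
        vx,vy,x_,y_=cv2.fitLine(pts,2,0,.01,.01).ravel();print('line',vx,vy,x_,y_)
        for u in (392,455,470): print(u,plane(P[n],(u,y_+(u-x_)*vy/vx),.01).round(4))
```

```text
green [320.9 156.3] (310, 146, 23, 22) [340.9 187. ] (333, 181, 16, 13) [array([ 0.6204, -0.0327,  0.0673]), np.float64(0.0001)] [ 0.6209 -0.0327  0.066 ]
yellow [314.2 229.8] (303, 219, 24, 23) [291.5 206.6] (283, 200, 18, 14) [array([ 0.4589, -0.014 ,  0.0685]), np.float64(0.0002)] [ 0.4594 -0.014   0.066 ]
blue [375.4 214.9] (364, 204, 24, 23) [325.8 232.8] (317, 226, 19, 15) [array([ 0.4871, -0.1451,  0.0677]), np.float64(0.0003)] [ 0.4877 -0.1454  0.066 ]
magenta [397.7 151.9] (387, 142, 23, 21) [379.  223.1] (370, 216, 19, 15) [array([ 0.626 , -0.2018,  0.0674]), np.float64(0.0002)] [ 0.6262 -0.202   0.066 ]
[[0.6027 0.3899 0.024 ]
 [0.6421 0.119  0.024 ]
 [0.4663 0.0951 0.024 ]
 [0.4307 0.3641 0.024 ]]
edges [np.float64(0.2737), np.float64(0.1774), np.float64(0.2714), np.float64(0.1739)]
centre [0.5355 0.242  0.024 ] yaw [np.float64(1.7153), np.float64(1.7023), np.float64(0.1484), np.float64(0.1349)]
rim (array([0.43180002, 0.36455376, 0.0221366 ]), np.float64(0.0009891035239329212))
rim (array([0.64145552, 0.11886298, 0.02534621]), np.float64(0.0002503665658160435))
rim (arra
[... 449 characters left out ...]
nt64(199), np.int64(199))), (397, (np.int64(198), np.int64(200))), (403, (np.int64(196), np.int64(200))), (409, (np.int64(196), np.int64(199))), (415, (np.int64(196), np.int64(199))), (421, (np.int64(195), np.int64(200))), (427, (np.int64(195), np.int64(199))), (433, (np.int64(194), np.int64(199))), (439, (np.int64(194), np.int64(199))), (445, (np.int64(194), np.int64(199))), (451, (np.int64(191), np.int64(201))), (457, (np.int64(185), np.int64(207))), (463, (np.int64(185), np.int64(207))), (469, (np.int64(203), np.int64(206)))]
line 0.9987589 -0.049805652 421.5 197.25926
392 [ 0.5323 -0.1925  0.01  ]
455 [ 0.5356 -0.337   0.01  ]
470 [ 0.5364 -0.3714  0.01  ]
side (5, 4, 51, 53) off 343 245
```

Call:
apply_moves(slide=[[0,0,0],[0,0,0],[0,0,0],[0,0,0],[0,0,0],[0,0,0],[0,0,0],[0,0,0],[0,0,0],[0,0,0],[0,0,0],[0,0,0],[0,0,0],[-0.02,0.017,0],[-0.03,0.025,0],[-0.03,0.025,0],[-0.03,0.025,0],[-0.03,0.025,0],[-0.03,0.025,0],[-0.03,0.025,0]], rot=[[0,0,0.098],[0,0,0.098],[0,0,0.098],[0,0,0.098],[0,0,0.098],[0,0,0.098],[0,0,0.098],[0,0,0.098],[0,0,0.098],[0,0,0.098],[0,0,0.098],[0,0,0.098],[0,0,0.1],[0,0,0],[0,0,0],[0,0,0],[0,0,0],[0,0,0],[0,0,0],[0,0,0]], jaw=[1,1,1,1,1,1,1,1,1,1,1,1,1,1,1,1,1,1,1,1])

```text
t: 1.77
tcp_pos: [0.3401, 0.4043, 0.2562]
tcp_rot: [0.699, 0.715, -0.0, -0.0]
wrist_force: [1.9, 0.5, 0.0]
grip_width: 0.997
finger_force: 0.0
```

```bash
cat >> h.py <<'E'
from scipy.spatial.transform import Rotation as R
def here(target=None,yaw=None):
    s=arm.observe(); M=R.from_quat(s['tcp_rot']).as_matrix(); w=np.arctan2(M[1,1],M[0,1])
    print('t',round(s['t'],2),'tcp',s['tcp_pos'].round(4),'yaw',w.round(4),'tilt',np.hypot(*M[:2,2]).round(4),'q',s['q'].round(2),'w',round(s['grip_width'],3),'F',s['wrist_force'].round(1),s['finger_force'])
    if target is not None: print('slide',(M.T@(np.array(target)-s['tcp_pos'])).round(4))
    if yaw is not None: print('rotz',(-(yaw-w)).round(4))
E
python3 -c "
from h import *
here([.535,-.3025,.256],.0228)"
```

```text
t 1.77 tcp [0.3401 0.4043 0.2562] yaw 0.0232 tilt 0.0003 q [-1.23  0.38  0.33  1.87 -0.15  0.91 -0.81] w 0.997 F [1.9 0.5 0. ] 0.0
slide [-7.111e-01  1.784e-01  3.000e-04]
rotz 0.0004
```

Call:
apply_moves(slide=[[-0.02,0.014,0],[-0.036,0.014,0],[-0.036,0.014,0],[-0.036,0.014,0],[-0.036,0.014,0],[-0.036,0.012,0],[-0.036,0.012,0],[-0.036,0.012,0],[-0.036,0.012,0],[-0.036,0.01,0],[-0.036,0.01,0],[-0.036,0.01,0],[-0.036,0.01,0],[-0.036,0.01,0],[-0.036,0.005,0],[-0.036,0.005,0],[-0.036,0,0],[-0.036,0,0],[-0.036,0,0],[-0.03,0,0]], rot=[[0,0,0],[0,0,0],[0,0,0],[0,0,0],[0,0,0],[0,0,0],[0,0,0],[0,0,0],[0,0,0],[0,0,0],[0,0,0],[0,0,0],[0,0,0],[0,0,0],[0,0,0],[0,0,0],[0,0,0],[0,0,0],[0,0,0],[0,0,0]], jaw=[1,1,1,1,1,1,1,1,1,1,1,1,1,1,1,1,1,1,1,1])

```text
t: 3.43
tcp_pos: [0.5327, -0.2904, 0.2561]
tcp_rot: [0.699, 0.715, -0.0, -0.0]
wrist_force: [-0.1, 0.0, -0.1]
grip_width: 1.0
finger_force: 0.0
```

Call:
apply_moves(slide=[[-0.01,0,0],[0,0,0]], rot=[[0,0,0],[0,0,0]], jaw=[1,1])

```text
t: 3.6
tcp_pos: [0.5326, -0.3007, 0.2559]
tcp_rot: [0.7, 0.714, -0.001, 0.0]
wrist_force: [-0.3, -0.1, -0.1]
grip_width: 0.999
finger_force: 0.0
```

Run:
```python
from h import *
here([.535,-.3025,.15],.0228)
P=optics.camera_params('wrist'); im=optics.capture('wrist'); cv2.imwrite('pics/w1.png',im[:,:,::-1])
np.savez('pics/w1.npz',mtx=P['mtx'],pose=P['pose']); print(P['mtx'].round(1).tolist(),P['pose'].round(3).tolist())
q=P['pose'];c=np.linalg.inv(q)@[.535,-.3025,.012,1]; print((P['mtx']@c[:3]/c[2]).round(1))
```

```text
t 3.6 tcp [ 0.5326 -0.3007  0.2559] yaw 0.0192 tilt 0.0014 q [ 0.09  0.55  0.48  1.66 -0.29  1.01  0.69] w 0.999 F [-0.3 -0.1 -0.1] 0.0
slide [-0.0017  0.0025  0.1059]
rotz -0.0036
[[307.8, 0.0, 320.9], [0.0, 307.8, 197.6], [0.0, 0.0, 1.0]] [[1.0, 0.019, 0.004, 0.531], [0.02, -0.964, -0.266, -0.234], [-0.001, 0.266, -0.964, 0.374], [0.0, 0.0, 0.0, 1.0]]
[323.1 172.1   1. ]
```

View pics/w1.png

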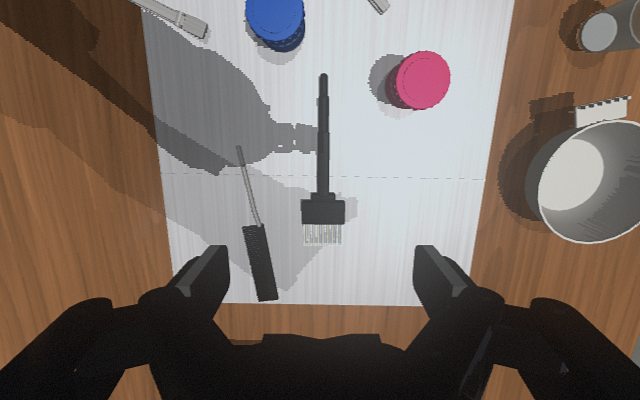

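The wrist view shows the brush tail at (323,75), the head starting at row ~193 and the bristle ends at row ~245. The comb is about 75 px to the left and clear of the left finger.

Run:
```python
from h import *
d=np.load('pics/w1.npz'); W={'mtx':d['mtx'],'pose':d['pose']}; T=optics.camera_params('top')
im=cv2.imread('pics/w1.png').max(2)[60:240,295:355]
m=(im<70).astype(np.uint8); k=max(cv2.findContours(m,0,2)[0],key=cv2.contourArea); m=cv2.drawContours(np.zeros_like(m),[k],-1,1,-1)
r=[(y+60,np.flatnonzero(m[y]).min()+295,np.flatnonzero(m[y]).max()+296) for y in range(m.shape[0]) if m[y].any()]
print(r[::12],r[-1]); tail=r[0][0]; neck=next(a for a,b,c in r if c-b>30)
L=[x for x in r if 80<x[0]<185]; p=np.polyfit([x[0] for x in L],[(x[1]+x[2])/2 for x in L],1)
f=lambda v:(np.polyval(p,v),v)
print(tail,neck)
for v in (tail,130,172,neck): print(v,plane(W,f(v),.011).round(4))
# head black corners, same ones in the top picture
t=cv2.imread('pics/top0.png').max(2); mt=(t[180:215,385:490]<90)
c=[x for x in range(mt.shape[1]) if mt[:,x].sum()>18]; xs=[min(c)+385,max(c)+386]
rt=np.flatnonzero(mt[:,c].any(1)); print('top head',xs,rt.min()+180,rt.max()+181)
hw=[x for x in r if x[2]-x[1]>30]
u=(np.mean(xs),(rt.min()+rt.max()+1)/2+180); w=(np.mean([(x[1]+x[2])/2 for x in hw]),(hw[0][0]+hw[-1][0]+1)/2)
print(tri([(T,u),(W,w)]), 'tail tri',tri([(T,(391,198.8)),(W,f(tail))]))
A,B=plane(W,f(90),.011),plane(W,f(180),.011); e=B-A; print('dir',np.arctan2(e[1],e[0])+np.pi/2)
```

```text
[(94, np.int64(320), np.int64(321)), (106, np.int64(319), np.int64(320)), (118, np.int64(319), np.int64(320)), (130, np.int64(319), np.int64(321)), (142, np.int64(318), np.int64(323)), (154, np.int64(318), np.int64(319)), (166, np.int64(318), np.int64(319)), (178, np.int64(319), np.int64(320)), (190, np.int64(318), np.int64(319)), (202, np.int64(302), np.int64(327)), (214, np.int64(302), np.int64(321))] (223, np.int64(303), np.int64(333))Traceback (most recent call last):
  File "<stdin>", line 6, in <module>
StopIteration
```

Run:
```python
from h import *
d=np.load('pics/w1.npz'); W={'mtx':d['mtx'],'pose':d['pose']}; T=optics.camera_params('top')
im=cv2.imread('pics/w1.png').max(2)[60:240,295:355]
m=(im<100).astype(np.uint8); k=max(cv2.findContours(m,0,2)[0],key=cv2.contourArea); m=cv2.drawContours(np.zeros_like(m),[k],-1,1,-1)
r=[(y+60,int(np.flatnonzero(m[y]).min()+295),int(np.flatnonzero(m[y]).max()+296)) for y in range(m.shape[0]) if m[y].any()]
print(r[::12],r[-1]); tail=r[0][0]; neck=next(a for a,b,c in r if c-b>22)
L=[x for x in r if 80<x[0]<185]; p=np.polyfit([x[0] for x in L],[(x[1]+x[2])/2 for x in L],1)
f=lambda v:(np.polyval(p,v),v)
print(tail,neck)
for v in (tail,130,172,neck): print(v,plane(W,f(v),.011).round(4))
t=cv2.imread('pics/top0.png').max(2); mt=(t[180:215,385:490]<90)
c=[x for x in range(mt.shape[1]) if mt[:,x].sum()>18]; xs=[min(c)+385,max(c)+386]
rt=np.flatnonzero(mt[:,c].any(1)); print('top head',xs,rt.min()+180,rt.max()+181)
hw=[x for x in r if x[2]-x[1]>35]
u=(np.mean(xs),(rt.min()+rt.max()+1)/2+180); w=(np.mean([(x[1]+x[2])/2 for x in hw]),(hw[0][0]+hw[-1][0]+1)/2)
print(tri([(T,u),(W,w)]), 'tail tri',tri([(T,(391,198.8)),(W,f(tail))]))
A,B=plane(W,f(90),.011),plane(W,f(180),.011); e=B-A; print('dir',np.arctan2(e[1],e[0])+np.pi/2)
```

```text
[(73, 324, 325), (85, 320, 327), (97, 319, 328), (109, 318, 329), (121, 318, 328), (133, 318, 329), (145, 318, 329), (157, 317, 329), (169, 317, 329), (181, 317, 329), (193, 311, 334), (205, 301, 345), (217, 302, 345)] (224, 319, 341)
73 193
73 [ 0.5334 -0.192   0.011 ]
130 [ 0.5343 -0.2534  0.011 ]
172 [ 0.535  -0.3025  0.011 ]
193 [ 0.5353 -0.3285  0.011 ]
top head [456, 468] 184 208
(array([ 0.53631458, -0.35665557, -0.00094012]), np.float64(5.473997035484635e-05)) tail tri (array([ 0.53336909, -0.19122312,  0.00402635]), np.float64(5.7179367248472493e-05))
dir 0.014301319435805926
```

Call:
apply_moves(slide=[[-0.002,0.0025,0.015],[0,0,0.025],[0,0,0.025],[0,0,0.025],[0,0,0.025],[0,0,0.025],[0,0,0.025],[0,0,0.02],[0,0,0.015],[0,0,0.01],[0,0,0.005],[0,0,0.004],[0,0,0]], rot=[[0,0,0],[0,0,0],[0,0,0],[0,0,0],[0,0,0],[0,0,0],[0,0,0],[0,0,0],[0,0,0],[0,0,0],[0,0,0],[0,0,0],[0,0,0]], jaw=[0.35,0.35,0.35,0.35,0.35,0.35,0.35,0.35,0.35,0.35,0.35,0.35,0.35], squeeze=30)

```text
t: 4.73
tcp_pos: [0.5363, -0.2993, 0.0373]
tcp_rot: [0.699, 0.715, 0.0, -0.0]
wrist_force: [0.7, 0.5, -0.5]
grip_width: 0.349
finger_force: 0.0
```

Run:
```python
from h import *
here([.535,-.3025,.028],.0185)
```

```text
t 4.73 tcp [ 0.5363 -0.2993  0.0373] yaw 0.0235 tilt 0.0001 q [ 0.2   0.83  0.33  1.77 -0.43  0.61  0.8 ] w 0.349 F [ 0.7  0.5 -0.5] 0.0
slide [-0.0032 -0.0014  0.0093]
rotz 0.005
```

Call:
apply_moves(slide=[[-0.003,-0.001,0.004],[0,0,0.003],[0,0,0.002],[0,0,0],[0,0,0],[0,0,0],[0,0,0],[0,0,0]], rot=[[0,0,0],[0,0,0],[0,0,0],[0,0,0],[0,0,0],[0,0,0],[0,0,0],[0,0,0]], jaw=[0.35,0.35,0.35,0.35,0,0,0,0], squeeze=30)

```text
t: 5.4
tcp_pos: [0.5353, -0.3028, 0.0285]
tcp_rot: [0.699, 0.715, 0.0, 0.0]
wrist_force: [-0.9, 0.4, 2.3]
grip_width: 0.153
finger_force: 30.1
```

Call:
apply_moves(slide=[[0,0,-0.015],[0,0,-0.03],[0,0,-0.03],[0,0,-0.03],[0,0,-0.025],[0.02,0.001,0],[0.03,0.002,0],[0.035,0.002,0],[0.035,0.002,0],[0.035,0.002,0],[0.035,0.002,0],[0.035,0.002,0],[0.035,0.002,0],[0.035,0.002,0],[0.035,0.002,0],[0.035,0.002,0],[0.035,0.002,0],[0.035,0.002,0],[0.035,0.002,0],[0.03,0.002,0]], rot=[[0,0,0],[0,0,-0.03],[0,0,-0.03],[0,0,-0.03],[0,0,-0.03],[0,0,0],[0,0,0],[0,0,0],[0,0,0],[0,0,0],[0,0,0],[0,0,0],[0,0,0],[0,0,0],[0,0,0],[0,0,0],[0,0,0],[0,0,0],[0,0,0],[0,0,0]], jaw=[0,0,0,0,0,0,0,0,0,0,0,0,0,0,0,0,0,0,0,0])

```text
t: 7.07
tcp_pos: [0.492, 0.1988, 0.1593]
tcp_rot: [0.654, 0.756, 0.0, -0.0]
wrist_force: [0.5, 0.7, 0.1]
grip_width: 0.151
finger_force: 29.7
```

Call:
apply_moves(slide=[[0.025,0.001,0],[0,0,0],[0,0,0]], rot=[[0,0,0],[0,0,0],[0,0,0]], jaw=[0,0,0])

```text
t: 7.32
tcp_pos: [0.4897, 0.2224, 0.159]
tcp_rot: [0.654, 0.757, 0.0, -0.0]
wrist_force: [-0.0, -1.2, -0.3]
grip_width: 0.152
finger_force: 29.7
```

Run:
```python
from h import *
here([.490,.2354,.0335],.143)
a=optics.capture('side')[90:240,200:400]; b=optics.capture('wrist')
cv2.imwrite('pics/s1.png',np.vstack([cv2.resize(a,(533,400)),cv2.resize(b,(533,200))])[:,:,::-1][:600])
```

```text
t 7.32 tcp [0.4897 0.2224 0.159 ] yaw 0.1455 tilt 0.0005 q [-0.84  0.56  0.42  1.93 -0.34  0.72 -0.07] w 0.152 F [-0.  -1.2 -0.3] 29.685940146446228
slide [0.0128 0.0022 0.1255]
rotz 0.0025
```

View pics/s1.png

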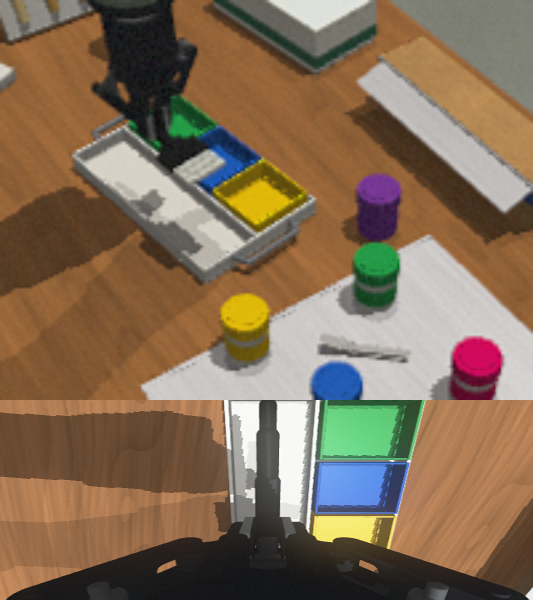

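The combined picture shows the brush held level, parallel to the bay and centred over it. The head points toward the yellow end, so I'm lowering it.

Call:
apply_moves(slide=[[0.013,0.002,0.01],[0,0,0.025],[0,0,0.025],[0,0,0.025],[0,0,0.02],[0,0,0.01],[0,0,0.006],[0,0,0.003],[0,0,0]], rot=[[0,0,0],[0,0,0],[0,0,0],[0,0,0],[0,0,0],[0,0,0],[0,0,0],[0,0,0],[0,0,0]], jaw=[0,0,0,0,0,0,0,0,0])

```text
t: 8.17
tcp_pos: [0.4905, 0.2342, 0.0345]
tcp_rot: [0.655, 0.756, 0.0, 0.0]
wrist_force: [-0.4, 0.2, 0.2]
grip_width: 0.154
finger_force: 29.7
```

Run:
```python
from h import *
here([.490,.2354,.033],.143)
```

```text
t 8.17 tcp [0.4905 0.2342 0.0345] yaw 0.1425 tilt 0.0003 q [-0.76  0.76  0.29  1.96 -0.45  0.48 -0.01] w 0.154 F [-0.4  0.2  0.2] 29.683585166931152
slide [ 0.0013 -0.0003  0.0015]
rotz -0.0005
```

Call:
apply_moves(slide=[[0,0,0.002],[0,0,0],[0,0,0],[0,0,0],[0,0,-0.01],[0,0,-0.02],[0,0,-0.03],[0,0,-0.03],[0,0,-0.02],[-0.02,-0.006,0],[-0.03,-0.008,0],[-0.03,-0.008,0],[-0.03,-0.008,0],[-0.03,-0.008,0],[-0.03,-0.008,0],[-0.03,-0.008,0],[-0.03,-0.008,0],[-0.011,-0.005,0],[0,0,0]], rot=[[0,0,0],[0,0,0],[0,0,0],[0,0,0],[0,0,0],[0,0,0],[0,0,0],[0,0,0],[0,0,0],[0,0,0],[0,0,0],[0,0,0],[0,0,0],[0,0,0],[0,0,0],[0,0,0],[0,0,0],[0,0,0],[0,0,0]], jaw=[0,0.38,0.38,0.38,0.38,0.38,0.38,0.38,1,1,1,1,1,1,1,1,1,1,1])

```text
t: 9.75
tcp_pos: [0.4576, -0.0166, 0.1432]
tcp_rot: [0.656, 0.754, 0.0, 0.0]
wrist_force: [-0.2, -0.3, 0.2]
grip_width: 1.001
finger_force: 0.0
```

Run:
```python
from h import *
here([.459,-.014,.062],.143)
T=optics.camera_params('top'); im=optics.capture('top'); cv2.imwrite('pics/t2.png',cv2.resize(im[115:265,120:330],None,fx=3.8,fy=3.8,interpolation=cv2.INTER_CUBIC)[:,:,::-1])
```

```text
t 9.75 tcp [ 0.4576 -0.0166  0.1432] yaw 0.1385 tilt 0.0006 q [-0.4   0.48  0.4   2.14 -0.33  0.58  0.37] w 1.001 F [-0.2 -0.3  0.2] 0.0
slide [0.0024 0.0018 0.0812]
rotz -0.0045
```

View pics/t2.png

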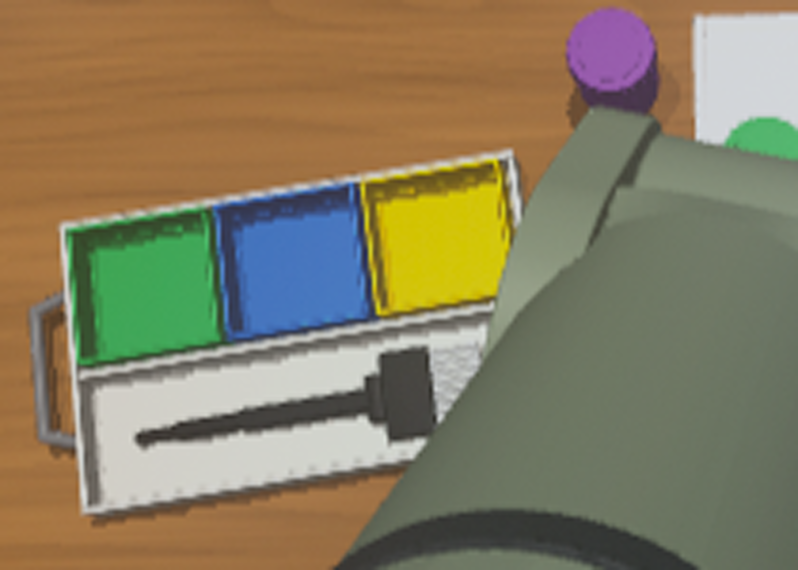

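The brush is lying flat, centred in the bay and along it: tail at crop (140,438), head at (405,395). Next I'm grasping the yellow jar.

Call:
apply_moves(slide=[[0.002,0.002,0.01],[0,0,0.02],[0,0,0.02],[0,0,0.02],[0,0,0.011],[0,0,0],[0,0,0],[0,0,0],[0,0,0],[0,0,0],[0,0,0]], rot=[[0,0,-0.004],[0,0,0],[0,0,0],[0,0,0],[0,0,0],[0,0,0],[0,0,0],[0,0,0],[0,0,0],[0,0,0],[0,0,0]], jaw=[1,1,1,1,1,1,0,0,0,0,0], squeeze=40)

```text
t: 10.72
tcp_pos: [0.4604, -0.011, 0.0622]
tcp_rot: [0.653, 0.757, 0.001, 0.0]
wrist_force: [-0.5, 1.1, 6.2]
grip_width: 0.597
finger_force: 40.4
```

Run:
```python
from h import *
here([.5876,.1606,.14],.143)
```

```text
t 10.72 tcp [ 0.4604 -0.011   0.0622] yaw 0.1475 tilt 0.0015 q [-0.31  0.63  0.27  2.17 -0.43  0.39  0.46] w 0.597 F [-0.5  1.1  6.2] 40.44276416301727
slide [ 0.1511  0.1511 -0.0775]
rotz 0.0045
```

Call:
apply_moves(slide=[[0,0,-0.01],[0,0,-0.025],[0,0,-0.025],[0,0,-0.02],[0.01,0.01,0],[0.02,0.02,0],[0.022,0.022,0],[0.022,0.022,0],[0.022,0.022,0],[0.022,0.022,0],[0.02,0.02,0],[0.013,0.013,0],[0,0,0],[0,0,0]], rot=[[0,0,0.004],[0,0,0],[0,0,0],[0,0,0],[0,0,0],[0,0,0],[0,0,0],[0,0,0],[0,0,0],[0,0,0],[0,0,0],[0,0,0],[0,0,0],[0,0,0]], jaw=[0,0,0,0,0,0,0,0,0,0,0,0,0,0])

```text
t: 11.88
tcp_pos: [0.5878, 0.1607, 0.1412]
tcp_rot: [0.654, 0.756, -0.0, 0.0]
wrist_force: [-1.0, -0.9, -1.4]
grip_width: 0.593
finger_force: 42.3
```

Run:
```python
from h import *
here([.5876,.1606,.070],.143)
```

```text
t 11.88 tcp [0.5878 0.1607 0.1412] yaw 0.1445 tilt 0.0002 q [-0.64  0.68  0.41  1.75 -0.36  0.78  0.1 ] w 0.593 F [-1.  -0.9 -1.4] 42.282668352127075
slide [-0.0001 -0.0002  0.0712]
rotz 0.0015
```

Call:
apply_moves(slide=[[0,0,0.01],[0,0,0.02],[0,0,0.02],[0,0,0.012],[0,0,0.006],[0,0,0.003],[0,0,0]], rot=[[0,0,0],[0,0,0],[0,0,0],[0,0,0],[0,0,0],[0,0,0],[0,0,0]], jaw=[0,0,0,0,0,0,0])

```text
t: 12.47
tcp_pos: [0.5878, 0.1591, 0.0702]
tcp_rot: [0.655, 0.756, -0.0, -0.0]
wrist_force: [-0.0, -0.1, -1.5]
grip_width: 0.594
finger_force: 42.5
```

Call:
apply_moves(slide=[[0,0,0.001],[0,0,0],[0,0,0],[0,0,0],[0,0,-0.01],[0,0,-0.025],[0,0,-0.025],[0,0,-0.02],[-0.016,-0.008,0],[-0.027,-0.0135,0],[-0.027,-0.0135,0],[-0.027,-0.0135,0],[-0.027,-0.0135,0],[-0.027,-0.0135,0],[-0.027,-0.0135,0],[-0.027,-0.0135,0],[-0.027,-0.0135,0],[-0.027,-0.0135,0],[-0.027,-0.0135,0],[0,0,0]], rot=[[0,0,0],[0,0,0],[0,0,0],[0,0,0],[0,0,0],[0,0,0],[0,0,0],[0,0,0],[0,0,0],[0,0,0],[0,0,0],[0,0,0],[0,0,0],[0,0,0],[0,0,0],[0,0,0],[0,0,0],[0,0,0],[0,0,0],[0,0,0]], jaw=[0,0.9,0.9,0.9,0.9,0.9,0.9,1,1,1,1,1,1,1,1,1,1,1,1,1])

```text
t: 14.13
tcp_pos: [0.4851, -0.1495, 0.1505]
tcp_rot: [0.657, 0.754, -0.001, 0.001]
wrist_force: [-1.0, -1.4, 1.3]
grip_width: 1.003
finger_force: 0.0
```

Run:
```python
from h import *
here([.487,-.145,.062],.143)
T=optics.camera_params('top'); im=optics.capture('top')
for m,st,ce in blobs(im,'yellow'): print(st.tolist(),ce.round(1),plane(T,ce,.073).round(3))
for m,st,ce in blobs(im,'blue'): print(st.tolist(),ce.round(1),plane(T,ce,.066).round(3))
cv2.imwrite('pics/t3.png',cv2.resize(im[115:265,120:400],None,fx=2.8,fy=2.8,interpolation=cv2.INTER_CUBIC)[:,:,::-1])
```

```text
t 14.13 tcp [ 0.4851 -0.1495  0.1505] yaw 0.1365 tilt 0.0021 q [-0.12  0.53  0.4   2.02 -0.33  0.66  0.63] w 1.003 F [-1.  -1.4  1.3] 0.0
slide [0.0044 0.0024 0.0885]
rotz -0.0065
[215, 157, 43, 42, 1362] [235.2 177.2] [0.577 0.154 0.073]
[176, 163, 41, 42, 1044] [197.6 185.9] [0.562 0.236 0.066]
```

View pics/t3.png

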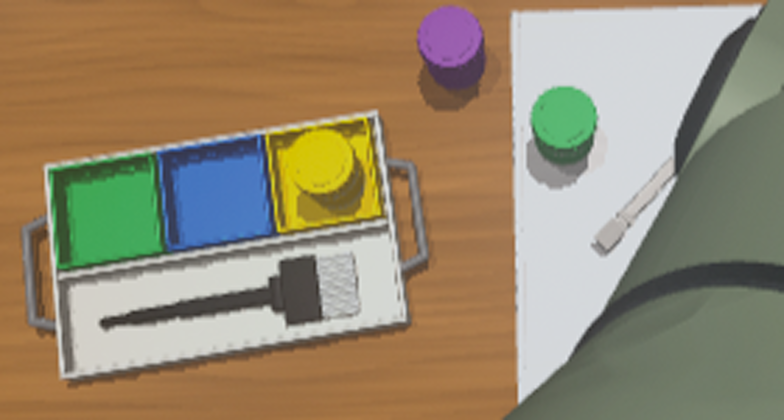

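The yellow jar stands in the yellow cup, with its lid centred at crop (322,160). The brush is fine too. Blue is next.

Call:
apply_moves(slide=[[0.003,0.002,0.01],[0,0,0.02],[0,0,0.022],[0,0,0.022],[0,0,0.013],[0,0,0],[0,0,0],[0,0,0],[0,0,0],[0,0,0],[0,0,0]], rot=[[0,0,0],[0,0,0],[0,0,0],[0,0,0],[0,0,0],[0,0,0],[0,0,0],[0,0,0],[0,0,0],[0,0,0],[0,0,0]], jaw=[1,1,1,1,1,1,0,0,0,0,0], squeeze=40)

```text
t: 15.1
tcp_pos: [0.4892, -0.1404, 0.0634]
tcp_rot: [0.655, 0.756, 0.001, 0.001]
wrist_force: [-1.1, 1.5, 7.3]
grip_width: 0.596
finger_force: 40.4
```

Run:
```python
from h import *
here([.5751,.2477,.14],.143)
```

```text
t 15.1 tcp [ 0.4892 -0.1404  0.0634] yaw 0.1434 tilt 0.0016 q [-0.05  0.68  0.3   2.05 -0.41  0.47  0.69] w 0.596 F [-1.1  1.5  7.3] 40.40058732032776
slide [ 0.3719  0.1406 -0.0764]
rotz 0.0004
```

Call:
apply_moves(slide=[[0,0,-0.015],[0,0,-0.03],[0,0,-0.03],[0,0,-0.025],[0.015,0.005,0],[0.026,0.01,0],[0.028,0.0105,0],[0.028,0.0105,0],[0.028,0.0105,0],[0.028,0.0105,0],[0.028,0.0105,0],[0.028,0.0105,0],[0.028,0.0105,0],[0.028,0.0105,0],[0.028,0.0105,0],[0.028,0.0105,0],[0.028,0.0105,0],[0.02,0.01,0],[0.007,0,0],[0,0,0]], rot=[[0,0,0],[0,0,0],[0,0,0],[0,0,0],[0,0,0],[0,0,0],[0,0,0],[0,0,0],[0,0,0],[0,0,0],[0,0,0],[0,0,0],[0,0,0],[0,0,0],[0,0,0],[0,0,0],[0,0,0],[0,0,0],[0,0,0],[0,0,0]], jaw=[0,0,0,0,0,0,0,0,0,0,0,0,0,0,0,0,0,0,0,0])

```text
t: 16.77
tcp_pos: [0.5737, 0.2538, 0.1626]
tcp_rot: [0.654, 0.757, 0.0, -0.0]
wrist_force: [-1.2, -0.4, -1.8]
grip_width: 0.597
finger_force: 42.3
```

Call:
apply_moves(slide=[[0,0,0]], rot=[[0,0,0]], jaw=[0])

```text
t: 16.85
tcp_pos: [0.5739, 0.251, 0.1627]
tcp_rot: [0.655, 0.756, -0.0, 0.0]
wrist_force: [0.6, -0.2, -1.9]
grip_width: 0.596
finger_force: 42.3
```

Run:
```python
from h import *
here([.5746,.2517,.071],.143)
```

```text
t 16.85 tcp [0.5739 0.251  0.1627] yaw 0.1431 tilt 0.0003 q [-0.79  0.68  0.43  1.69 -0.35  0.85 -0.06] w 0.596 F [ 0.6 -0.2 -1.9] 42.271769642829895
slide [0.0006 0.0008 0.0917]
rotz 0.0001
```

Call:
apply_moves(slide=[[0,0.001,0.015],[0,0,0.025],[0,0,0.02],[0,0,0.015],[0,0,0.01],[0,0,0.004],[0,0,0.003],[0,0,0]], rot=[[0,0,0],[0,0,0],[0,0,0],[0,0,0],[0,0,0],[0,0,0],[0,0,0],[0,0,0]], jaw=[0,0,0,0,0,0,0,0])

```text
t: 17.52
tcp_pos: [0.5755, 0.251, 0.0709]
tcp_rot: [0.655, 0.756, 0.0, 0.0]
wrist_force: [1.3, 0.5, -0.7]
grip_width: 0.597
finger_force: 42.4
```

Call:
apply_moves(slide=[[0,0,0.001],[0,0,0],[0,0,0],[0,0,0],[0,0,-0.01],[0,0,-0.025],[0,0,-0.025],[0,0,-0.025],[-0.014,0,0],[-0.027,0.001,0],[-0.027,0.001,0],[-0.027,0.001,0],[-0.027,0.001,0],[-0.027,0,0],[-0.027,0,0],[-0.027,0,0],[-0.027,0,0],[-0.027,0,0],[-0.02,0,0],[-0.01,0,0]], rot=[[0,0,0],[0,0,0],[0,0,0],[0,0,0],[0,0,0],[0,0,0],[0,0,0],[0,0,0],[0,0,0],[0,0,0],[0,0,0],[0,0,0],[0,0,0],[0,0,0],[0,0,0],[0,0,0],[0,0,0],[0,0,0],[0,0,0],[0,0,0]], jaw=[0,0.9,0.9,0.9,0.9,0.9,0.9,1,1,1,1,1,1,1,1,1,1,1,1,1])

```text
t: 19.18
tcp_pos: [0.62, -0.0355, 0.155]
tcp_rot: [0.656, 0.755, -0.0, 0.001]
wrist_force: [0.5, -0.6, -0.3]
grip_width: 1.005
finger_force: 0.0
```

Call:
apply_moves(slide=[[0,0,0],[0,0,0],[0,0,0]], rot=[[0,0,0],[0,0,0],[0,0,0]], jaw=[1,1,1])

```text
t: 19.43
tcp_pos: [0.6199, -0.0304, 0.1543]
tcp_rot: [0.654, 0.756, 0.0, -0.0]
wrist_force: [-0.1, 0.0, -0.1]
grip_width: 1.003
finger_force: 0.0
```

Run:
```python
from h import *
here([.6205,-.0327,.062],.143)
```

```text
t 19.43 tcp [ 0.6199 -0.0304  0.1543] yaw 0.1444 tilt 0.0008 q [-0.31  0.67  0.4   1.71 -0.34  0.82  0.39] w 1.003 F [-0.1  0.  -0.1] 0.0
slide [-0.0024  0.0003  0.0923]
rotz 0.0014
```

Call:
apply_moves(slide=[[-0.002,0,0.015],[0,0,0.025],[0,0,0.022],[0,0,0.02],[0,0,0.01],[0,0,0],[0,0,0],[0,0,0],[0,0,0],[0,0,0],[0,0,0],[0,0,0]], rot=[[0,0,0],[0,0,0],[0,0,0],[0,0,0],[0,0,0],[0,0,0],[0,0,0],[0,0,0],[0,0,0],[0,0,0],[0,0,0],[0,0,0]], jaw=[1,1,1,1,1,1,1,0,0,0,0,0], squeeze=40)

```text
t: 20.43
tcp_pos: [0.6208, -0.0338, 0.0635]
tcp_rot: [0.655, 0.756, 0.001, 0.0]
wrist_force: [-2.9, -0.3, 8.9]
grip_width: 0.592
finger_force: 39.8
```

Run:
```python
from h import *
here([.5626,.3348,.15],.143)
```

```text
t 20.43 tcp [ 0.6208 -0.0338  0.0635] yaw 0.143 tilt 0.0016 q [-0.26  0.8   0.34  1.75 -0.4   0.66  0.44] w 0.592 F [-2.9 -0.3  8.9] 39.83829975128174
slide [ 0.3732 -0.0049 -0.0864]
rotz -0.0
```

Call:
apply_moves(slide=[[0,0,-0.015],[0,0,-0.03],[0,0,-0.03],[0,0,-0.03],[0.015,0,0],[0.026,-0.001,0],[0.028,-0.001,0],[0.028,-0.001,0],[0.028,-0.001,0],[0.028,-0.001,0],[0.028,0,0],[0.028,0,0],[0.028,0,0],[0.028,0,0],[0.028,0,0],[0.028,0,0],[0.028,0,0],[0.018,0,0],[0.006,0,0],[0,0,0]], rot=[[0,0,0],[0,0,0],[0,0,0],[0,0,0],[0,0,0],[0,0,0],[0,0,0],[0,0,0],[0,0,0],[0,0,0],[0,0,0],[0,0,0],[0,0,0],[0,0,0],[0,0,0],[0,0,0],[0,0,0],[0,0,0],[0,0,0],[0,0,0]], jaw=[0,0,0,0,0,0,0,0,0,0,0,0,0,0,0,0,0,0,0,0])

```text
t: 22.1
tcp_pos: [0.5615, 0.3363, 0.1674]
tcp_rot: [0.654, 0.757, 0.0, -0.0]
wrist_force: [0.0, -0.5, -1.8]
grip_width: 0.59
finger_force: 42.8
```

Call:
apply_moves(slide=[[0,0,0],[0,0,0]], rot=[[0,0,0],[0,0,0]], jaw=[0,0])

```text
t: 22.27
tcp_pos: [0.5626, 0.333, 0.1676]
tcp_rot: [0.655, 0.755, -0.0, 0.0]
wrist_force: [-0.1, -0.5, -1.0]
grip_width: 0.594
finger_force: 42.8
```

Run:
```python
from h import *
here([.5626,.3348,.071],.143)
```

```text
t 22.27 tcp [0.5626 0.333  0.1676] yaw 0.1413 tilt 0.0006 q [-0.9   0.71  0.43  1.61 -0.36  0.9  -0.19] w 0.594 F [-0.1 -0.5 -1. ] 42.780160903930664
slide [0.0019 0.0002 0.0966]
rotz -0.0017
```

Call:
apply_moves(slide=[[0.001,0,0.015],[0,0,0.025],[0,0,0.025],[0,0,0.015],[0,0,0.01],[0,0,0.004],[0,0,0.002],[0,0,0]], rot=[[0,0,0],[0,0,0],[0,0,0],[0,0,0],[0,0,0],[0,0,0],[0,0,0],[0,0,0]], jaw=[0,0,0,0,0,0,0,0])

```text
t: 22.93
tcp_pos: [0.5625, 0.3353, 0.0718]
tcp_rot: [0.655, 0.756, 0.0, 0.0]
wrist_force: [-0.5, -0.2, -1.8]
grip_width: 0.601
finger_force: 42.7
```

Call:
apply_moves(slide=[[0,0,0.001],[0,0,0],[0,0,0],[0,0,0],[0,0,-0.01],[0,0,-0.025],[0,0,-0.025],[0,0,-0.03],[0,0,-0.03],[0,0,-0.03],[0.02,-0.01,0],[0.03,-0.02,0],[0.03,-0.02,0],[0.03,-0.02,0],[0.03,-0.02,0],[0.03,-0.02,0],[0.03,-0.02,0],[0.02,-0.02,0],[0,0,0],[0,0,0]], rot=[[0,0,0],[0,0,0],[0,0,0],[0,0,0],[0,0,0],[0,0,0],[0,0,0],[0,0,0],[0,0,0],[0,0,0],[0,0,0],[0,0,0],[0,0,0],[0,0,0],[0,0,0],[0,0,0],[0,0,0],[0,0,0],[0,0,0],[0,0,0]], jaw=[0,0.9,0.9,0.9,0.9,0.9,0.9,1,1,1,1,1,1,1,1,1,1,1,1,1])

```text
t: 24.6
tcp_pos: [0.3806, 0.5331, 0.221]
tcp_rot: [0.654, 0.757, 0.0, -0.0]
wrist_force: [-0.1, 0.2, 0.4]
grip_width: 0.997
finger_force: 0.0
```

Run:
```python
from h import *
here()
T=optics.capture('top');S=optics.capture('side')
cv2.imwrite('pics/f1.png',cv2.resize(T[105:305,120:420],None,fx=2.6,fy=2.6,interpolation=cv2.INTER_CUBIC)[:,:,::-1])
cv2.imwrite('pics/f2.png',cv2.resize(S[100:290,200:420],None,fx=3,fy=3,interpolation=cv2.INTER_CUBIC)[:,:,::-1])
```

```text
t 24.6 tcp [0.3806 0.5331 0.221 ] yaw 0.1459 tilt 0.0005 q [-1.33  0.65  0.47  1.57 -0.33  1.   -0.62] w 0.997 F [-0.1  0.2  0.4] 0.0
```

View pics/f1.png

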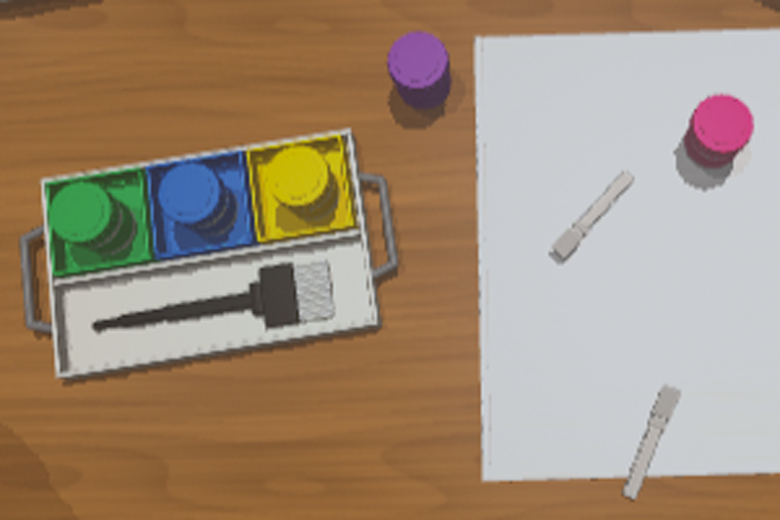

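View pics/f2.png

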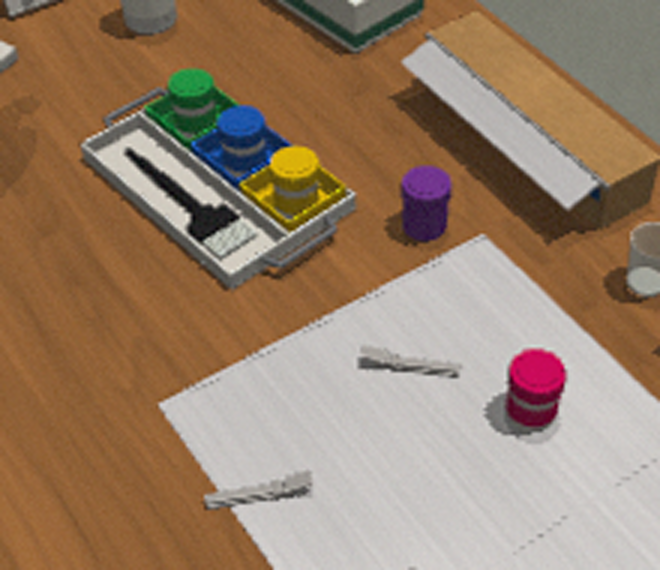

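Both views show the three jars upright in their own cups and the brush flat in the bay. Before handing in, I'm checking the lid centres numerically: top crop (80,210), (189,195), (299,175); side crop (192,84), (243,124), (295,164).

Run:
```python
from h import *
T=optics.camera_params('top');S=optics.camera_params('side')
for n,a,b,c in (('g',(80,210),(192,84),(.5626,.3348)),('b',(189,195),(243,124),(.5751,.2477)),('y',(299,175),(295,164),(.5876,.1606))):
    x,e=tri([(T,np.array(a)/2.6+[120,105]),(S,np.array(b)/3+[200,100])]); print(n,x.round(4),round(e,4),'off mm',((x[:2]-c)*1000).round(1))
for uv in ((95,325),(255,297)): print(plane(T,np.array(uv)/2.6+[120,105],.012).round(4))
```

```text
g [0.5642 0.3358 0.0709] 0.0006 off mm [1.6 1. ]
b [0.5765 0.2461 0.0683] 0.0021 off mm [ 1.4 -1.6]
y [0.5885 0.1543 0.0724] 0.0004 off mm [ 0.9 -6.3]
[0.475  0.3412 0.012 ]
[0.4956 0.2034 0.012 ]
```

All the offsets are well within tolerance: jars at most 6.4 mm from their cup centres, with lid tops at about 0.07 m. The brush lies along the bay's centre line.

```bash
python3 -c "
from station import sign_off
print(sign_off())"
```

```text
the job is handed in; nothing more can be done
None
```

I handed in the job at about 25 s of robot time: the green, yellow and blue jars stand upright in their own cups, the brush lies flat in the bay, and the magenta jar and comb were not touched; the sign-off gave no verdict.

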